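Stack the lens trays squarely and shut them in the dust cabinet

ROBOT

A 6-joint arm with a two-finger parallel gripper is mounted at the origin on the work surface. World frame = base frame: x ahead of the robot, y to its left, z up, the work surface at z = 0. Lengths are in m, angles in degrees, forces in N, time in s.
With the tool pointing down it reaches from about 0.375 to 0.9 m from the base axis. Payload 3.1 kg.
Tool frame: the origin (TCP) lies at the very end of the fingers, on their centre line; the grasp point (between the pads) lies 19 mm behind it (grasp_offset is the distance from the TCP to the grasp point, in m); z points along the fingers, y is the direction in which the jaws open and shut (so a half turn about z gives the same grasp; the last joint's range is limited). The gripper opens to 87 mm and grips with 3 to 60 N. Pads are 19 mm wide; open, the fingers measure 117 mm over their backs; the gripper's body (75 mm by 190 mm) begins 51 mm behind the grasp point.
Start: joints at [-74.628, 30.224, 82.088, -0, 67.689, -10.227], TCP at [0.27, -0.564, 0.223] pointing down, gripper open.
Joint ranges: [-176.69, 176.69], [-43.24, 126.21], [12.49, 139.97], [-82, 262], [0, 151.66], [-163.58, 163.58]. Speed limits (degrees/s): [159.86, 159.86, 180, 180, 180, 180].

INTERFACE

Orientations are given as a 3x3 rotation matrix whose columns are the frame's x, y, z axes.
In Python, from rig import * gives the robot as it stands. The module is installed in compiled form; this text tells all that it offers.
- The arm moves only by the tool play_rows, never from a script. Its argument "plan" is a list that holds one entry, the list of rows, each a list of 7 numbers: the shift along the world's x, y, z each as a share of 5 cm, from -1 to 1, then the turn, a rotation vector about the world's x, y, z each as a share of pi rad, from -1 to 1, then the gripper's target within -1 to 1 (fully open at 1, half-way at 0, shut at -1). A call has 1 to 12 rows; each row shifts and turns the commanded pose from where the row before left it; what a row does not reach is not made up. A row lasts 1/10 s, in which the tool goes at most 50 mm and 8.59 degrees, less where a joint would pass 70% of its speed; a pose out of reach is approached as far as the arm can. A call with a number of a shift or a turn outside -1 to 1 is refused whole. A call with a gripper value outside its range is refused whole. The fingers move at their own pace and stop on an object; the grip force is fixed at half the most. Time passes only in rows, so rows that do not move let the fingers close. It gives the time, the measured TCP pose, the force and the opening at its end, in the units of the state.
- read_state(): the state, without advancing time (a new reading comes with each control period).
- capture(name): name is "scene" or "side" or "wrist"; returns the picture (480x640x3 uint8, red, green, blue); there is no depth.
- camera_params(name): a dict with "intrinsics" (3x3 intrinsics, pixels), "R" (3x3) and "t" (3): a world point X has camera coordinates R X + t; the wrist camera has in their place "mount" (4x4, takes a point from camera to tool coordinates, whose origin is the TCP and whose axes are the flange's). Camera axes: x right, y down, z forward; pixel columns grow to the right and rows downward; lengths in m; the calibration is good to about 2 mm. A picture is of the moment at which its call begins: read the wrist's pose just before it. camera_params takes no time and is no camera call.
- hand_in(): hands the job in, once; it reports no verdict.
The state is a dict: "time_s": time; "joint_positions": joint angles; "qvel": joint speeds; "tau": joint torques, N m; "position": TCP position; "tcp_rot": TCP orientation; "force": force on the tool from outside, world axes, zero at the start; "moment": the same for the moment, N m; "opening": opening from 0.0 (shut) to 1.0 (fully open).
Only numpy, scipy, OpenCV 4.12 (cv2) and the standard library are available. Lean on these libraries where they do the work, as an engineer would, in place of code of your own. Each camera call takes 0.05 s, during which the arm holds its last target. There are 200 camera calls.

TASK

Put the three lens trays away: first raise the cabinet's sliding sash fully and leave it up; then slide the tray from the low case onto the tray on the pulled-out shelf, and the tray from the high case on top of that. Square the pile up, for instance against the shelf's upright back stop, so that the edges of all three trays are flush, push the shelf fully home so that the pile rides into the cabinet, and lower the sash all the way down. Do not tip any tray over, and leave the other things on the table where they are.

Things in the scene. Friction and masses are not known exactly. Their poses are not given: they have to be found in the camera images.
- cabinet: Low dark-wood cabinet, clear roof (top z 88), fixed. Origin: on the table, middle of the sash's front face; x points level into the cabinet, away from the robot, y to its left, z up. Bay inside: y -75 to 75, x 6 to 130, z up to 80. Two sash guide posts at y -94 to -81 and 81 to 94, x -7 to 13, 200 tall.
- sash (a joint): Height of the sash above shut, m: 0 = fully down, 0.090 = fully up. It slides vertically and stays where left: up takes about 7 N, down about 3 N, plus a little drag with speed. Clear pane in a dark wood frame, 160 wide, 6 thick (cabinet x 0 to 6), z 12 to 105 when down; lower edge at z 102 when fully up.
- sash_grip (a point): Middle of the top of the brass grip on the sash's top edge, at cabinet x 3, y 0, z 135 when the sash is down; moves with the sash. The grip is a block 14 thick (cabinet x), 44 wide (cabinet y), 30 tall, standing on the sash's top edge.
- shelf (a joint): How far the shelf is pulled out towards the robot, m: 0 = fully home (at its stop), 0.150 = fully out. It slides along cabinet x and stays where left; about 10 N moves it, plus a little drag with speed. Board 120 deep (cabinet x -2 to 118 when home), 140 wide, top at z 10; an upright back stop, 80 wide, top at z 52, stands on its far end, front face at cabinet x = 110 minus the pull-out.
- shelf_pull (a point): Middle of the front face (towards the robot) of the brass pull on the shelf; pushing it along cabinet +x moves the shelf home. At cabinet x = -70 minus the pull-out, y 0, z 28. The pull is 12 thick (x), 40 wide (y), z 10 to 40, on the end of a flat tongue 30 wide, top at z 10, that joins the shelf board. The stop's front face is 180 beyond this point.
- tray_base: Flat plywood lens tray with six yellowed lenses inlaid, 80 (its x) by 100 (its y) by 16 thick, 80 g or so, solid and flat above and below. Origin: centre of its underside. It lies on the pulled-out shelf in front of the cabinet and is the bottom of the pile.
- tray_mid: A tray identical to tray_base; starts on case_low, its underside 28 above the table; it becomes the middle of the pile (its underside then 26 above the table).
- tray_top: A tray identical to tray_base; starts on case_high, its underside 44 above the table; it becomes the top of the pile (its underside then 42 above the table).
- case_low: Closed wooden lens case with a small brass hook latch, fixed to the table, 100 (x) by 130 (y) by 28 tall, with a flat smooth top. Origin: centre of its underside. It stands to the left or right of the shelf; its top is 2 above the top of tray_base.
- case_high: Like case_low but 44 tall, fixed, on the other side of the shelf; its top is 2 above the top of tray_mid once that lies on tray_base.
- lens_a: Bystander: loose lens in a steel rim, 38 across, 5 thick, with a tab; origin centre of its underside.
- lens_b: Bystander: a second such lens.
- trial_frame: Bystander: nickel trial frame lying flat, about 135 by 115 by 6; origin under its bridge, temples along its +x.
- pupil_ruler: Bystander: ivory-coloured plastic ruler, 150 (x) by 24 by 4; origin centre of its underside.
- screwdriver: Bystander: small screwdriver, 130 long along its x; origin under its middle.
- spray_bottle: Bystander: small bottle 40 across, 100 tall, beside the cabinet; origin centre of its underside.
- screw_cup: Bystander: white cup 56 across, 35 tall, beside the cabinet; origin centre of its underside.
Mind the look-alikes: they are no part of the job. Leave any black or pink look-alike of the tray_mid alone.

How it is judged:
By the outcome, as a careful person would: the job done as asked, in the order asked, and still so for the second after the job is handed in, with the robot touching nothing.
It also fails if it takes over 72 s, if anything falls off the work surface, if the arm or the gripper's body presses on something with over 40 N, if the wrist force passes 120 N, or if a joint passes its speed limit or range.

## Working session

There is one attempt and no reset: what is moved stays moved. The work goes in short steps, Python scripts to look and compute and a tool call to move; the robot and the scene stay as the last step left them, time stands still between calls to the robot, and variables do not carry over. Pictures are saved under pics/ and viewed, about 8 in all and at most 12, crops included, and the job is handed in when it is done.

Besides the shell and the picture viewer there is one more tool, called after "Emit:" as a command line: name --argument value ..., lists and objects as JSON in quotes. play_rows: Moves the arm, as the interface text tells. Its arguments: {"type":"object","properties":{"plan":{"type":"array"}},"required":["plan"]}

```bash
mkdir -p pics; ls; python3 - <<'E'
from rig import *
import cv2, numpy as np
s=read_state(); print(s['time_s'],s['position'],s['tcp_rot'],s['opening'])
for n in ('scene','side'):
    im=capture(n); cv2.imwrite(f'pics/{n}0.png',im[:,:,::-1]); p=camera_params(n); print(n,p['intrinsics'],p['R'],p['t'])
print(camera_params('wrist'))
E
```

```text
pics
0.0 [ 0.26988082 -0.56291321  0.22155332] [[ 9.01834888e-01  4.32080426e-01 -5.82749531e-04]
 [ 4.32080645e-01 -9.01832494e-01  2.11415000e-03]
 [ 3.87940368e-04 -2.15840902e-03 -9.99997595e-01]] 1.0050624087917845
scene [[587.85344486   0.         316.46573169]
 [  0.         587.85344486 244.98027665]
 [  0.           0.           1.        ]] [[ 0.8203223   0.5718628   0.00665352]
 [ 0.39916242 -0.564179   -0.72275267]
 [-0.40956159  0.59554596 -0.69107475]] [-0.46013937 -0.0895677   1.59940009]
side [[581.82252664   0.         314.08840402]
 [  0.         581.82252664 241.74665623]
 [  0.           0.           1.        ]] [[-0.98803425 -0.15325722  0.01733652]
 [-0.10030402  0.5530929  -0.82705946]
 [ 0.11716413 -0.81890199 -0.56184704]] [0.53346599 0.10383822 1.32065473]
{'intrinsics': array([[353.22457805,   0.        , 322.39083106],
       [  0.        , 353.22457805, 236.96058775],
       [  0.        ,   0.        ,   1.        ]]), 'mount': array([[ 1.75432049e-03, -9.63901058e-01, -2.66254903e-01,
         7.35403537e-02],
       [ 9.99998455e-01,  1.66205832e-03,  5.71850530e-04,
        -6.18082785e-04],
       [-1.08676155e-04, -2.66255495e-01,  9.63902485e-01,
        -1.62584650e-01],
       [ 0.00000000e+00,  0.00000000e+00,  0.00000000e+00,
         1.00000000e+00]])}
```

View pics/scene0.png

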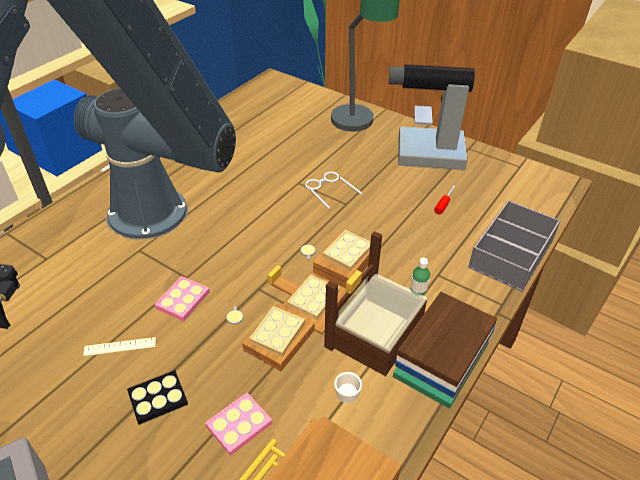

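View pics/side0.png

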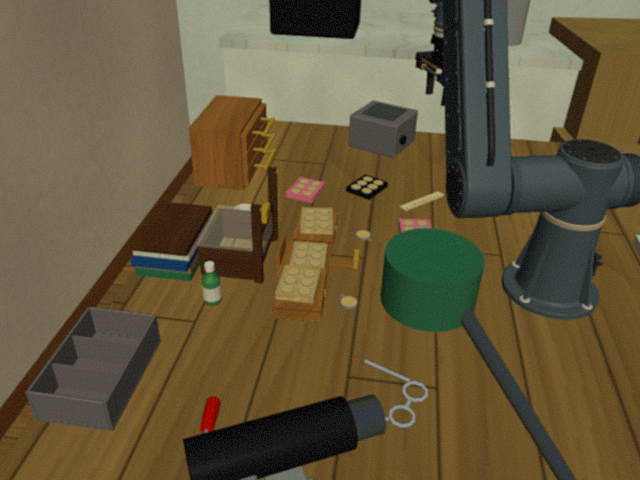

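The scene picture shows the cabinet at (380,325), the shelf with tray_base at (312,295), its pull at (275,273), and cases carrying trays at (347,250) and (278,335). The pink trays at (182,297) and (238,422) and the black one at (157,396) are look-alikes lying on the table. The side picture agrees. Next I enlarge the crops to measure.

```bash
python3 - <<'E'
import cv2
a=cv2.imread('pics/scene0.png')[220:400,230:440]
cv2.imwrite('pics/c1.png',cv2.resize(a,None,fx=3.3,fy=3.3,interpolation=cv2.INTER_CUBIC))
b=cv2.imread('pics/side0.png')[160:330,190:390]
cv2.imwrite('pics/c2.png',cv2.resize(b,None,fx=3.5,fy=3.5,interpolation=cv2.INTER_CUBIC))
E
```

```text
(no output)
```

View pics/c1.png

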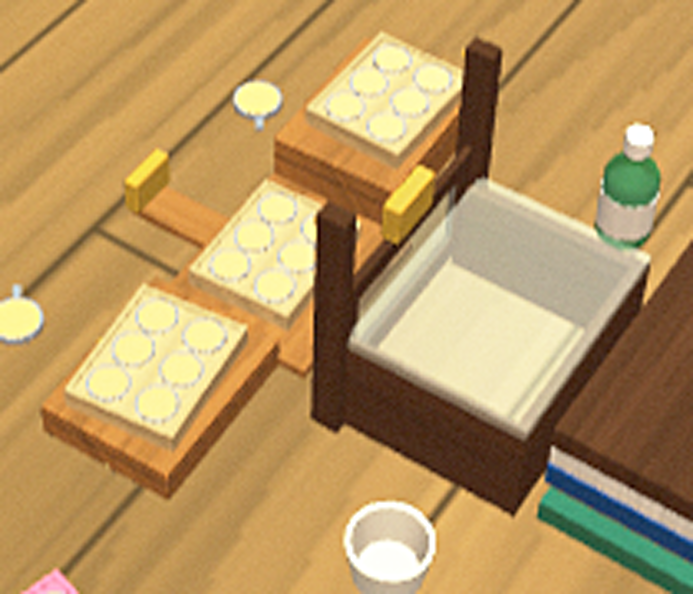

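View pics/c2.png

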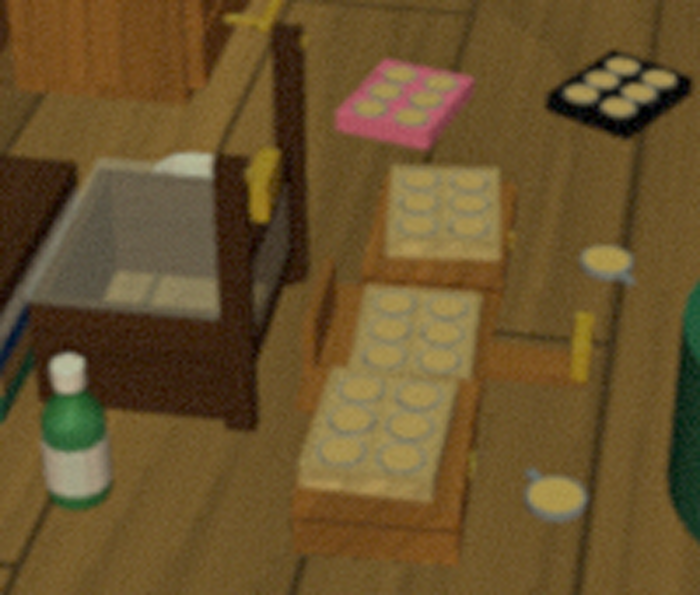

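The upper-right case (side crop: the nearer, taller one) is case_high and the other is case_low; both plywood trays on the cases match the description, while the pink and black ones on the table do not. Next I fit the poses by least squares.

```bash
cat > fit.py <<'E'
from rig import *
import numpy as np
from scipy.optimize import least_squares
P={n:camera_params(n) for n in('scene','side')}
def proj(n,X):
    p=P[n]; c=p['R']@np.array(X).T+p['t'][:,None]; u=p['intrinsics']@c; return (u[:2]/u[2]).T
def S(u,v): return ('scene',((u+.5)/3.3-.5+230,(v+.5)/3.3-.5+220))
def D(u,v): return ('side',((u+.5)/3.5-.5+190,(v+.5)/3.5-.5+160))
def place(p,L):
    c,s=np.cos(p[2]),np.sin(p[2]); L=np.array(L,float)
    return np.c_[p[0]+c*L[:,0]-s*L[:,1],p[1]+s*L[:,0]+c*L[:,1],L[:,2]]
def fit(obs,loc,x0):
    def r(p):
        X=place(p,loc(p)); return np.concatenate([proj(o[0],X[i:i+1])[0]-o[1] for i,o in enumerate(obs)])
    s=least_squares(r,x0,loss='soft_l1'); return s.x,r(s.x).reshape(-1,2)
E
python3 - <<'E'
from fit import *
O=[(S(313,420),(-7,-94,0)),(S(342,432),(13,-94,0)),(S(318,207),(-7,-94,200)),(S(350,217),(13,-94,200)),(S(497,58),(13,81,200)),
(D(228,422),(13,94,0)),(D(257,428),(-7,94,0)),(D(217,157),(13,94,200)),(D(248,157),(-7,94,200)),
(D(262,150),(3,0,135)),(S(411,187),(3,0,135))]
Q=[(S(126,185),(-70,-20,40)),(S(137,212),(-58,-20,10)),(D(573,315),(-58,20,40)),(D(592,315),(-70,20,40)),(D(572,380),(-58,20,10)),(D(588,382),(-70,20,10))]
loc=lambda p:[np.array(l)/1e3 for _,l in O]+[np.array(l)/1e3-[p[3],0,0] for _,l in Q]
x,r=fit([o for o,_ in O+Q],loc,[.7,-.1,-.1,.15])
print('cab',x[:2].round(4),np.degrees(x[2]).round(2),'q',x[3].round(4)); print(r.round(1).tolist())
T={'high':(60,[(S(308,97),-1,1+0),],),}
# corner order: A(-x,-y) B(-x,+y) C(+x,+y) E(+x,-y)
A,B,C,E=(-40,-50),(-40,50),(40,50),(40,-50)
obs={'top':(60,[(S(308,97),A),(S(382,33),B),(S(465,72),C),(S(395,157),E),(D(460,378),A if 0 else (-40,-50)),(D(335,367),E),(D(303,472),C),(D(437,480),B)]),
'base':(26,[(S(191,262),A),(S(268,180),B),(S(290,320),E),(D(483,292),A),(D(368,287),E)]),
'mid':(44,[(S(68,387),A),(S(148,286),B),(S(246,340),C),(S(177,438),E),(D(500,168),A),(D(390,167),E),(D(385,243),C),(D(498,243),B)])}
for n,(z,o) in obs.items():
    X,R=fit([a for a,_ in o],lambda p:[np.r_[np.array(l)/1e3,z/1e3] for _,l in o],[.6,-.1,x[2]])
    d=X[:2]-x[:2]; c,s=np.cos(x[2]),np.sin(x[2])
    print(n,X[:2].round(4),np.degrees(X[2]).round(2),'in cab',[(c*d[0]+s*d[1]).round(4),(-s*d[0]+c*d[1]).round(4)],R.round(1).tolist())
E
```

```text
cab [0.6515 0.0018] 1.76 q 0.1463
[[0.3, -0.4], [-0.7, 0.1], [0.5, 2.0], [-0.5, 3.2], [-1.3, -0.2], [-0.2, 1.5], [0.2, 0.6], [-0.9, 1.2], [-0.3, 2.0], [0.6, 7.3], [-0.4, 3.3], [-1.0, -1.1], [0.4, 1.5], [0.0, 7.1], [-0.2, 7.6], [-0.4, -1.0], [0.2, -1.1]]
top [0.5495 0.1473] -0.06 in cab [np.float64(-0.0975), np.float64(0.1485)] [[-0.8, 2.4], [-0.5, -1.1], [1.9, -0.1], [1.1, -1.9], [0.5, 0.3], [0.1, -0.5], [-0.2, -2.0], [-0.0, 0.1]]
base [0.5531 0.0013] 2.59 in cab [np.float64(-0.0983), np.float64(0.0026)] [[-0.0, 1.1], [0.3, -0.8], [-0.3, -1.8], [-0.2, -0.2], [-0.1, -1.2]]
mid [ 0.5563 -0.1361] 7.05 in cab [np.float64(-0.0994), np.float64(-0.1349)] [[-0.1, 0.3], [-0.1, -1.0], [1.9, -4.1], [-0.3, -0.4], [-0.4, -0.7], [0.3, -1.3], [-0.2, -2.3], [-0.0, -1.3]]
```

```bash
cat > w.py <<'E'
from rig import *
import numpy as np, sys
CX,CY,YAW=np.loadtxt('cab.txt')
def c2w(x,y): c,s=np.cos(YAW),np.sin(YAW); return np.array([CX+(c*x-s*y)/1e3,CY+(s*x+c*y)/1e3])
def w2c(p): c,s=np.cos(YAW),np.sin(YAW); d=(np.array(p[:2])-[CX,CY])*1e3; return np.array([c*d[0]+s*d[1],-s*d[0]+c*d[1]])
def st():
    s=read_state(); R=s['tcp_rot']; a=np.degrees(np.arctan2(R[1,0],R[0,0])-YAW)
    print('t',round(s['time_s'],2),'cab',w2c(s['position']).round(1),'z',round(s['position'][2]*1e3,1),'yaw rel',a.round(2),'tilt',np.degrees(R[:2,2]).round(2),'F',np.round(s['force'],1),'open',round(s['opening'],3)); return s
def to(x,y,z):
    s=read_state(); d=np.r_[c2w(x,y),z/1e3]-s['position']; print('shift to',(x,y,z),'in shares of 5cm',(d/.05).round(2))
E
python3 - <<'E'
from fit import *
O=[(S(313,420),(-7,-94,0)),(S(342,432),(13,-94,0)),(S(318,207),(-7,-94,200)),(S(350,217),(13,-94,200)),(S(497,58),(13,81,200)),
(D(228,422),(13,94,0)),(D(257,428),(-7,94,0)),(D(217,157),(13,81,200)),(D(248,157),(-7,81,200)),(S(411,187),(3,0,135))]
Q=[(S(126,185),(-70,-20,40)),(S(137,212),(-58,-20,10)),(D(573,315),(-58,-20,40)),(D(592,315),(-70,-20,40)),(D(572,380),(-58,20,10)),(D(588,382),(-70,20,10))]
loc=lambda p:[np.array(l)/1e3 for _,l in O]+[np.array(l)/1e3-[p[3],0,0] for _,l in Q]
x,r=fit([o for o,_ in O+Q],loc,[.7,-.1,-.1,.15])
print('cab',x[:2].round(4),np.degrees(x[2]).round(2),'q',x[3].round(4),r.round(1).tolist())
np.savetxt('cab.txt',x[:3])
from w import *
st(); to(3,0,250)
for n,p in dict(top=(.5495,.1473),base=(.5531,.0013),mid=(.5563,-.1361)).items(): print(n,w2c(p).round(1))
E
```

```text
cab [0.651  0.0044] 1.25 q 0.1456 [[0.4, -1.5], [-0.6, -0.9], [0.6, 0.9], [-0.4, 2.1], [-0.6, -0.8], [-0.6, 2.2], [-0.2, 1.3], [0.0, -1.3], [0.5, -0.6], [0.1, 2.5], [0.1, -2.2], [1.5, 0.3], [1.1, -1.6], [0.7, -1.2], [-0.7, 0.1], [-0.1, 0.0]]
t 0.1 cab [-393.3 -558.9] z 221.7 yaw rel 24.35 tilt [-0.03  0.11] F [-0.2 -0.2 -0.3] open 1.002
shift to (3, 0, 250) in shares of 5cm [ 7.68 11.35  0.57]
top [-98.3 145.1]
base [-97.9  -0.9]
mid [ -97.7 -138.4]
```

Emit:
play_rows --plan '[[[0.3, 0.4, 0.3, 0, 0, 0.0228, 1], [0.48, 0.7, 0.3, 0, 0, 0.0228, 1], [0.48, 0.7, 0, 0, 0, 0.0228, 1], [0.48, 0.7, 0, 0, 0, 0.0228, 1], [0.48, 0.7, 0, 0, 0, 0.0228, 1], [0.48, 0.7, 0, 0, 0, 0.0228, 1], [0.48, 0.7, 0, 0, 0, 0.0228, 1], [0.48, 0.7, 0, 0, 0, 0.0228, 1]]]'

```text
time_s: 0.9
position: [0.4536, -0.2969, 0.2523]
tcp_rot: [[0.521, 0.853, -0.0], [0.853, -0.521, 0.0], [0.0, -0.001, -1.0]]
force: [0.2, -0.6, 0.7]
opening: 0.997
```

Emit:
play_rows --plan '[[[0.48, 0.7, 0, 0, 0, 0.0228, 1], [0.48, 0.7, 0, 0, 0, 0.0228, 1], [0.48, 0.7, 0, 0, 0, 0.0228, 1], [0.48, 0.7, 0, 0, 0, 0.0228, 1], [0.48, 0.7, 0, 0, 0, 0.0228, 1], [0.48, 0.7, 0, 0, 0, 0.0228, 1], [0.48, 0.7, 0, 0, 0, 0.0228, 1], [0.48, 0.7, 0, 0, 0, 0.0228, 1], [0.2, 0.3, 0, 0, 0, 0, 1], [0, 0, 0, 0, 0, 0, 1]]]'

```text
time_s: 1.9
position: [0.6556, -0.0014, 0.2518]
tcp_rot: [[-0.025, 1.0, -0.001], [1.0, 0.025, 0.0], [0.0, -0.001, -1.0]]
force: [0.2, 0.1, 0.0]
opening: 1.002
```

```bash
python3 - <<'E'
from w import *
import cv2
s=st(); to(3,0,200)
im=capture('wrist'); np.savez('w1.npz',p=s['position'],R=s['tcp_rot'])
cv2.imwrite('pics/w1.png',im[:,:,::-1])
E
```

```text
t 1.9 cab [ 4.5 -5.8] z 251.8 yaw rel 90.16 tilt [-0.04  0.02] F [0.2 0.1 0. ] open 1.002
shift to (3, 0, 200) in shares of 5cm [-0.03  0.12 -1.04]
```

View pics/w1.png

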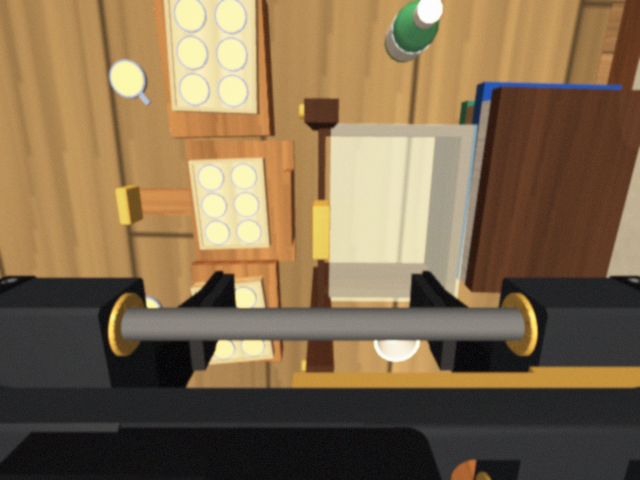

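The wrist picture shows the grip at x 313–330, y 200–258, the −y post at (320,320), and base tray corners near (190,160), (264,157), (271,247) and (198,250).

```bash
cat >> w.py <<'E'
def bp(px,z,f):
    "wrist pixel -> cabinet coords at height z (mm)"
    d=np.load(f); p=camera_params('wrist'); M=p['mount']
    r=np.linalg.inv(p['intrinsics'])@[px[0],px[1],1.]
    o=d['R']@M[:3,3]+d['p']; v=d['R']@M[:3,:3]@r
    return w2c(o+v*(z/1e3-o[2])/v[2])
def show(f,**k):
    for n,(u,v,z) in k.items(): print(n,bp((u,v),z,f).round(1))
E
python3 - <<'E'
from w import *
f='w1.npz'
show(f,gripTL=(313,200,135),gripTR=(329,200,135),gripBL=(314,258,135),baseA=(198,250,26),baseB=(190,160,26),baseC=(264,157,26),baseE=(271,247,26),
topA=(172,110,60),topE=(257,114,60),pullTL=(117,186,40),pullBL=(119,223,40),pullTR=(137,184,40),post_front_top=(306,122,200),postnx=(306,100,200),stop1=(293,143,52),stop2=(294,258,10), hcaseBL=(170,136,44),hcaseBR=(271,136,44), lcaseTL=(193,263,28),lcaseTR=(276,262,28))
E
```

```text
gripTL [-2.6 21.2]
gripTR [10.2 21.2]
gripBL [ -1.9 -27.6]
baseA [-138.1  -55.7]
baseB [-137.7   45.8]
baseC [-57.9  49.3]
baseE [-53.9 -51.7]
topA [-137.9   94. ]
topE [-57.5  90.8]
pullTL [-212.3   19.3]
pullBL [-216.2  -20.9]
pullTR [-190.9   21.5]
post_front_top [-4.8 77.5]
postnx [-4.7 89.4]
stop1 [-24.5  64.2]
stop2 [-29.  -70.4]
hcaseBL [-149.    70.4]
hcaseBR [-47.2  70.9]
lcaseTL [-144.6  -70.9]
lcaseTR [-48.4 -69.2]
```

Emit:
play_rows --plan '[[[-0.02, 0.1, -0.7, 0, 0, 0, 1], [0, 0, -0.7, 0, 0, 0, 1], [0, 0, -0.7, 0, 0, 0, 1], [0, 0, -0.5, 0, 0, 0, 1], [0, 0, -0.22, 0, 0, 0, 1], [0, 0, 0, 0, 0, 0, -1], [0, 0, 0, 0, 0, 0, -1], [0, 0, 0, 0, 0, 0, -1], [0, 0, 0, 0, 0, 0, -1], [0, 0, 0, 0, 0, 0, -1], [0, 0, 0, 0, 0, 0, -1], [0, 0, 0, 0, 0, 0, -1]]]'

```text
time_s: 3.15
position: [0.6542, 0.0015, 0.1119]
tcp_rot: [[-0.022, 1.0, 0.0], [1.0, 0.022, -0.0], [-0.0, 0.0, -1.0]]
force: [-0.3, 0.3, 0.9]
opening: 0.449
```

Emit:
play_rows --plan '[[[0, 0, 0, 0, 0, 0, -1], [0, 0, 0, 0, 0, 0, -1], [0, 0, 0, 0, 0, 0, -1], [0, 0, 0, 0, 0, 0, -1], [0, 0, 0, 0, 0, 0, -1], [0, 0, 0, 0, 0, 0, -1]]]'

```text
time_s: 3.75
position: [0.6542, 0.0014, 0.1115]
tcp_rot: [[-0.022, 1.0, 0.0], [1.0, 0.022, 0.0], [0.0, 0.0, -1.0]]
force: [-0.3, 0.0, -0.5]
opening: 0.156
```

Emit:
play_rows --plan '[[[0, 0, 0.1, 0, 0, 0, -1], [0, 0, 0.3, 0, 0, 0, -1], [0, 0, 0.3, 0, 0, 0, -1], [0, 0, 0.3, 0, 0, 0, -1], [0, 0, 0.3, 0, 0, 0, -1], [0, 0, 0.3, 0, 0, 0, -1], [0, 0, 0.16, 0, 0, 0, -1], [0, 0, 0.06, 0, 0, 0, -1], [0, 0, 0.02, 0, 0, 0, -1], [0, 0, 0, 0, 0, 0, -1]]]'

```text
time_s: 4.75
position: [0.654, 0.0015, 0.1974]
tcp_rot: [[-0.021, 1.0, -0.002], [1.0, 0.021, 0.001], [0.001, -0.002, -1.0]]
force: [13.4, -0.8, -35.7]
opening: 0.161
```

```bash
python3 - <<'E'
from fit import *
from w import *
import cv2
st()
im=capture('side'); y0,x0=120,190; 
a=cv2.resize(im[y0:y0+150,x0:x0+130,::-1],None,fx=4,fy=4,interpolation=cv2.INTER_CUBIC)
for q in (80,85,90):
    for x,y,z in ((6,80,12),(-0,80,105),(3,0,135)):
        w=c2w(x,y); print(q,(x,y,z),((proj('side',[[w[0],w[1],(z+q)/1e3]])[0]-[x0,y0]+.5)*4-.5).round(1))
cv2.imwrite('pics/s2.png',a)
E
```

```text
t 4.75 cab [ 2.9 -2.9] z 197.4 yaw rel 89.97 tilt [-0.14  0.08] F [ 13.4  -0.8 -35.7] open 0.161
80 (6, 80, 12) [269.4 504.4]
80 (0, 80, 105) [274.  359.8]
80 (3, 0, 135) [297.4 237.8]
85 (6, 80, 12) [269.1 496.9]
85 (0, 80, 105) [273.6 351.7]
85 (3, 0, 135) [297.1 229.6]
90 (6, 80, 12) [268.8 489.4]
90 (0, 80, 105) [273.3 343.4]
90 (3, 0, 135) [296.8 221.5]
```

View pics/s2.png

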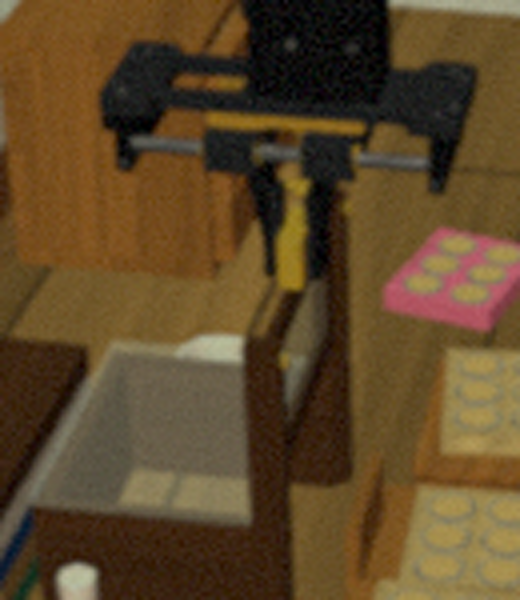

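Grip bottom at (290,288) fits the sash fully up (predicted 290 at 0.090), and it was pushed against the stop with 36 N. I release it and go to the outer side of tray_mid.

Emit:
play_rows --plan '[[[0, 0, -0.05, 0, 0, 0, 1], [0, 0, 0, 0, 0, 0, 1], [0, 0, 0, 0, 0, 0, 1], [0, 0, 0, 0, 0, 0, 1], [0, 0, 0, 0, 0, 0, 1], [0, 0, 0.3, 0, 0, 0, 0], [0, 0, 0.4, 0, 0, 0, 0], [0, 0, 0.4, 0, 0, 0, 0], [-0.6, 0, 0, 0, 0, 0, 0], [-0.8, 0, 0, 0, 0, 0, 0], [-0.73, 0, 0, 0, 0, 0, 0], [0, -0.7, 0, 0, 0, 0, 0]]]'

```text
time_s: 6.0
position: [0.5405, -0.0294, 0.2559]
tcp_rot: [[-0.027, 1.0, -0.008], [1.0, 0.027, 0.004], [0.004, -0.008, -1.0]]
force: [1.4, -1.5, -0.4]
opening: 0.497
```

Emit:
play_rows --plan '[[[0, -0.9, 0, 0, 0, 0, 0], [0, -0.9, 0, 0, 0, 0, 0], [0, -0.9, -0.2, 0, 0, 0, 0], [0, -0.77, -0.5, 0, 0, 0, 0], [0, 0, -0.9, 0, 0, 0, 0], [0, 0, -0.9, 0, 0, 0, 0], [0, 0, -0.7, 0, 0, 0, 0], [0, 0, 0, 0, 0, 0, 0]]]'

```text
time_s: 6.8
position: [0.5441, -0.2054, 0.0919]
tcp_rot: [[-0.022, 1.0, -0.009], [1.0, 0.022, 0.005], [0.006, -0.009, -1.0]]
force: [0.2, 1.2, 0.2]
opening: 0.498
```

```bash
python3 - <<'E'
from w import *
import cv2
s=st(); to(-108,-207,32)
im=capture('wrist'); np.savez('w2.npz',p=s['position'],R=s['tcp_rot'])
cv2.imwrite('pics/w2.png',im[:,:,::-1])
E
```

```text
t 6.8 cab [-111.4 -207.4] z 91.9 yaw rel 89.99 tilt [-0.52  0.31] F [0.2 1.2 0.2] open 0.498
shift to (-108, -207, 32) in shares of 5cm [ 0.07  0.01 -1.2 ]
```

View pics/w2.png

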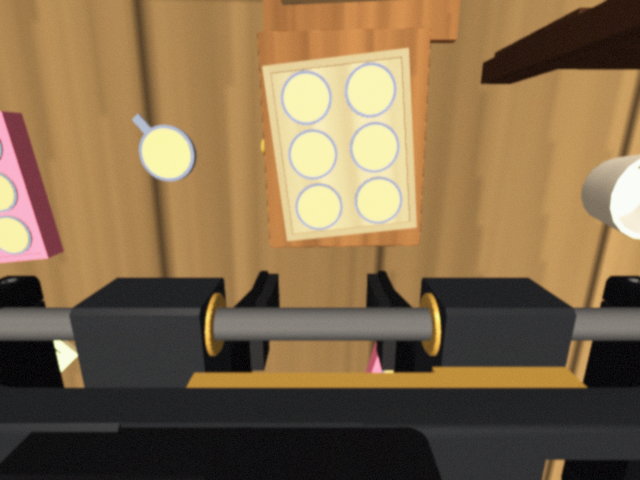

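The wrist picture shows tray_mid with corners (263,67), (409,48), (417,227) and (289,240), on case_low and clear of the fingers below. I descend and push it in +y.

Emit:
play_rows --plan '[[[0.07, 0, -0.6, 0, 0, 0, 0], [0, 0, -0.5, 0, 0, 0, 0], [0, 0, -0.1, 0, 0, 0, 0], [0, 0.15, 0, 0, 0, 0, 0], [0, 0.2, 0, 0, 0, 0, 0], [-0.005, 0.2, 0, 0, 0, 0, 0], [-0.005, 0.2, 0, 0, 0, 0, 0], [-0.005, 0.2, 0, 0, 0, 0, 0], [-0.005, 0.2, 0, 0, 0, 0, 0], [0, 0, 0, 0, 0, 0, 0]]]'

```text
time_s: 7.85
position: [0.5494, -0.1476, 0.036]
tcp_rot: [[-0.024, 1.0, -0.001], [1.0, 0.024, 0.001], [0.001, -0.001, -1.0]]
force: [0.2, 0.1, 0.1]
opening: 0.501
```

```bash
python3 - <<'E'
from w import *
import cv2
s=st(); to(-108,-64,32)
E
```

```text
t 7.85 cab [-104.8 -149.7] z 36.0 yaw rel 90.12 tilt [-0.08  0.06] F [0.2 0.1 0.1] open 0.501
shift to (-108, -64, 32) in shares of 5cm [-0.1   1.71 -0.08]
```

Emit:
play_rows --plan '[[[-0.05, 0.2, -0.03, 0, 0, 0, 0], [-0.04, 0.2, -0.03, 0, 0, 0, 0], [0, 0.25, 0, 0, 0, 0, 0], [-0.005, 0.25, 0, 0, 0, 0, 0], [-0.005, 0.25, 0, 0, 0, 0, 0], [-0.005, 0.2, 0, 0, 0, 0, 0], [-0.005, 0.15, 0, 0, 0, 0, 0], [-0.005, 0.1, 0, 0, 0, 0, 0], [0, 0.06, 0, 0, 0, 0, 0], [0, 0, 0, 0, 0, 0, 0]]]'

```text
time_s: 8.85
position: [0.5443, -0.0663, 0.0331]
tcp_rot: [[-0.022, 1.0, -0.0], [1.0, 0.022, 0.0], [0.0, -0.0, -1.0]]
force: [0.1, -0.2, 0.3]
opening: 0.502
```

```bash
python3 - <<'E'
from w import *
import cv2
s=st(); to(-108,-64,32)
im=capture('wrist'); np.savez('w3.npz',p=s['position'],R=s['tcp_rot'])
cv2.imwrite('pics/w3.png',im[:,:,::-1])
E
```

```text
t 8.85 cab [-108.2  -68.4] z 33.1 yaw rel 90.03 tilt [-0.  0.] F [ 0.1 -0.2  0.3] open 0.502
shift to (-108, -64, 32) in shares of 5cm [ 0.    0.09 -0.02]
```

View pics/w3.png

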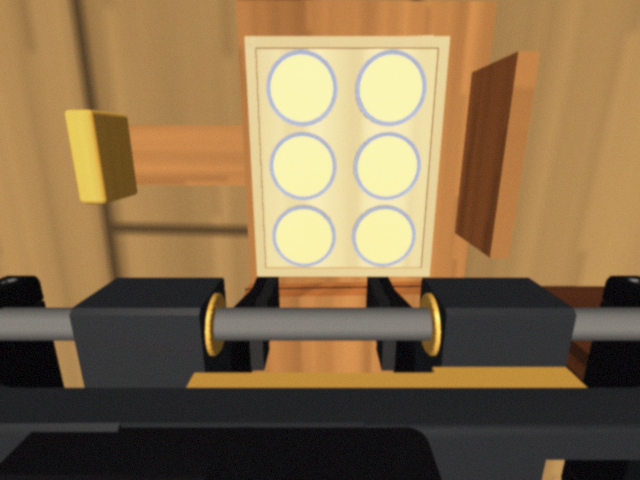

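The picture shows tray_mid squared to the tool with corners (247,38), (448,38), (430,275) and (257,275), and the back stop at (490,150).

```bash
python3 - <<'E'
from w import *
for z in (42,44): show('w3.npz',A=(257,275,z),B=(247,38,z),C=(448,38,z),E=(430,275,z))
show('w3.npz',stopTop=(515,57,52),stopB=(478,250,10),stopTopb=(498,253,52),stopB0=(472,75,10))
to(-108,205,100)
E
```

```text
A [-138.1  -55.6]
B [-137.3   43.4]
C [-58.8  43.6]
E [-57.6 -55.4]
A [-137.7  -54.8]
B [-136.9   42.9]
C [-59.5  43.1]
E [-58.2 -54.6]
stopTop [-36.6  34.8]
stopB [-21.9 -53.3]
stopTopb [-32.6 -41.3]
stopB0 [-35.4  35.5]
shift to (-108, 205, 100) in shares of 5cm [-0.12  5.47  1.34]
```

Emit:
play_rows --plan '[[[0, 0.08, 0, 0, 0, 0, 0], [0, 0, 0, 0, 0, 0, 0], [0, -0.3, 0, 0, 0, 0, 0], [0, -0.1, 0.5, 0, 0, 0, 0], [0, 0, 0.84, 0, 0, 0, 0], [0, 0.6, 0, 0, 0, 0, 0], [-0.02, 0.9, 0, 0, 0, 0, 0], [-0.03, 0.9, 0, 0, 0, 0, 0], [-0.02, 0.9, 0, 0, 0, 0, 0], [-0.02, 0.9, 0, 0, 0, 0, 0], [-0.02, 0.9, 0, 0, 0, 0, 0], [-0.02, 0.9, 0, 0, 0, 0, 0]]]'

```text
time_s: 10.1
position: [0.5383, 0.218, 0.1001]
tcp_rot: [[-0.021, 1.0, 0.001], [1.0, 0.021, -0.0], [-0.0, 0.001, -1.0]]
force: [1.5, -0.0, 0.7]
opening: 0.498
```

Emit:
play_rows --plan '[[[0, 0, 0, 0, 0, 0, 0], [0, 0, 0, 0, 0, 0, 0]]]'

```text
time_s: 10.3
position: [0.538, 0.2175, 0.1]
tcp_rot: [[-0.024, 1.0, 0.0], [1.0, 0.024, -0.001], [-0.001, 0.0, -1.0]]
force: [0.9, -0.8, -0.4]
opening: 0.499
```

```bash
python3 - <<'E'
from w import *
import cv2
s=st(); to(-108,215,49)
E
```

```text
t 10.3 cab [-108.4  215.6] z 100.0 yaw rel 90.14 tilt [ 0.01 -0.03] F [ 0.9 -0.8 -0.4] open 0.499
shift to (-108, 215, 49) in shares of 5cm [ 0.01 -0.01 -1.02]
```

Emit:
play_rows --plan '[[[0, 0, -0.6, 0, 0, 0, 0], [0, 0, -0.42, 0, 0, 0, 0], [0, 0, 0, 0, 0, 0, 0], [0, -0.15, 0, 0, 0, 0, 0], [0, -0.2, 0, 0, 0, 0, 0], [0.005, -0.25, 0, 0, 0, 0, 0], [0.005, -0.25, 0, 0, 0, 0, 0], [0.005, -0.25, 0, 0, 0, 0, 0], [0.005, -0.25, 0, 0, 0, 0, 0], [0.005, -0.25, 0, 0, 0, 0, 0], [0.005, -0.25, 0, 0, 0, 0, 0]]]'

```text
time_s: 11.4
position: [0.5393, 0.1238, 0.0491]
tcp_rot: [[-0.022, 1.0, 0.0], [1.0, 0.022, -0.0], [-0.0, 0.0, -1.0]]
force: [-0.1, 0.5, 0.5]
opening: 0.501
```

```bash
python3 - <<'E'
from w import *
import cv2
s=st(); to(-108,61,47)
E
```

```text
t 11.4 cab [-109.   121.8] z 49.1 yaw rel 90.01 tilt [ 0. -0.] F [-0.1  0.5  0.5] open 0.501
shift to (-108, 61, 47) in shares of 5cm [ 0.05 -1.22 -0.04]
```

Emit:
play_rows --plan '[[[0.01, -0.22, 0, 0, 0, 0, 0], [0.01, -0.22, 0, 0, 0, 0, 0], [0.01, -0.22, 0, 0, 0, 0, 0], [0.01, -0.2, 0, 0, 0, 0, 0], [0, -0.16, 0, 0, 0, 0, 0], [0, -0.1, 0, 0, 0, 0, 0], [0, -0.05, 0, 0, 0, 0, 0], [0, 0, 0, 0, 0, 0, 0], [0, 0, 0, 0, 0, 0, 0]]]'

```text
time_s: 12.3
position: [0.5413, 0.0666, 0.0491]
tcp_rot: [[-0.022, 1.0, 0.0], [1.0, 0.022, -0.0], [-0.0, 0.0, -1.0]]
force: [0.3, 0.6, 0.1]
opening: 0.497
```

```bash
python3 - <<'E'
from w import *
import cv2
s=st()
E
```

```text
t 12.3 cab [-108.3   64.6] z 49.1 yaw rel 90.03 tilt [ 0.01 -0.  ] F [0.3 0.6 0.1] open 0.497
```

Emit:
play_rows --plan '[[[0, -0.06, 0, 0, 0, 0, 0], [0, -0.03, 0, 0, 0, 0, 0], [0, 0, 0, 0, 0, 0, 0], [0, 0.3, 0, 0, 0, 0, 0], [0, 0.1, 0.5, 0, 0, 0, 0], [-0.5, 0, 0.7, 0, 0, 0, 0], [-0.75, -0.3, 0, 0, 0, 0, 0], [0, -0.3, 0, 0, 0, -0.045, 0], [0, -0.3, 0, 0, 0, -0.045, 0], [0, -0.3, 0, 0, 0, -0.045, 0], [0, -0.3, 0, 0, 0, -0.045, 0], [0, -0.17, 0, 0, 0, -0.045, 0]]]'

```text
time_s: 13.5
position: [0.479, -0.0016, 0.1092]
tcp_rot: [[0.637, 0.771, 0.0], [0.771, -0.637, -0.0], [0.0, 0.0, -1.0]]
force: [0.1, 0.4, 0.0]
opening: 0.501
```

Emit:
play_rows --plan '[[[0, 0, 0, 0, 0, -0.046, 0], [0, 0, 0, 0, 0, -0.046, 0], [0, 0, 0, 0, 0, -0.046, 0], [0, 0, 0, 0, 0, -0.046, 0], [0, 0, 0, 0, 0, -0.046, 0], [0, 0, 0, 0, 0, -0.045, 0], [0, 0, 0, 0, 0, 0, 0]]]'

```text
time_s: 14.2
position: [0.4789, -0.0007, 0.1091]
tcp_rot: [[1.0, 0.023, 0.0], [0.023, -1.0, 0.0], [0.0, -0.0, -1.0]]
force: [-0.5, 0.6, -0.3]
opening: 0.499
```

```bash
python3 - <<'E'
from w import *
import cv2
s=st(); to(-175,-4,14)
im=capture('wrist'); np.savez('w4.npz',p=s['position'],R=s['tcp_rot'])
cv2.imwrite('pics/w4.png',im[:,:,::-1])
E
```

```text
t 14.2 cab [-172.2   -1.3] z 109.1 yaw rel 0.07 tilt [0.01 0.01] F [-0.5  0.6 -0.3] open 0.499
shift to (-175, -4, 14) in shares of 5cm [-0.06 -0.05 -1.9 ]
```

View pics/w4.png

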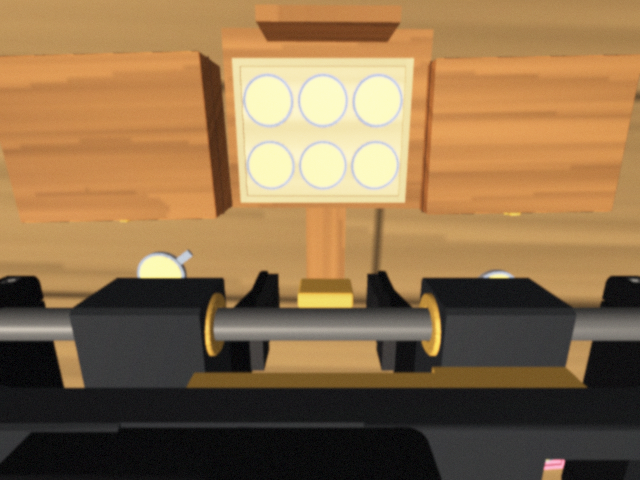

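The picture shows the pile's top tray at corners (233,60), (413,58), (407,202) and (240,203), both cases empty, the stop behind it, and the pull at (325,290). I descend in front of the pile and push it against the stop.

Emit:
play_rows --plan '[[[0, -0.05, -0.7, 0, 0, 0, 0], [0, 0, -0.7, 0, 0, 0, 0], [0, 0, -0.4, 0, 0, 0, 0], [0, 0, -0.1, 0, 0, 0, 0], [0.2, 0, 0, 0, 0, 0, 0], [0.2, 0, 0, 0, 0, 0, 0], [0.1, 0, 0, 0, 0, 0, 0], [0.1, 0, 0, 0, 0, 0, 0], [0.1, 0, 0, 0, 0, 0, 0], [0, 0, 0, 0, 0, 0, 0]]]'

```text
time_s: 15.25
position: [0.5151, -0.0043, 0.0146]
tcp_rot: [[1.0, 0.022, 0.002], [0.022, -1.0, -0.0], [0.002, 0.001, -1.0]]
force: [-1.1, -0.0, -0.4]
opening: 0.497
```

Emit:
play_rows --plan '[[[0.05, 0, 0, 0, 0, 0, 0], [0.05, 0, 0, 0, 0, 0, 0], [0, 0, 0, 0, 0, 0, 0]]]'

```text
time_s: 15.55
position: [0.5191, -0.0041, 0.014]
tcp_rot: [[1.0, 0.022, 0.0], [0.022, -1.0, 0.0], [0.0, -0.0, -1.0]]
force: [-0.6, 0.9, 0.4]
opening: 0.502
```

```bash
python3 - <<'E'
from w import *
import cv2
s=st()
E
```

```text
t 15.55 cab [-132.1   -5.6] z 14.0 yaw rel 0.01 tilt [0.02 0.  ] F [-0.6  0.9  0.4] open 0.502
```

Emit:
play_rows --plan '[[[0.05, 0, 0, 0, 0, 0, 0], [0.05, 0, 0, 0, 0, 0, 0], [0.03, 0, 0, 0, 0, 0, 0]]]'

```text
time_s: 15.85
position: [0.5227, -0.0035, 0.0138]
tcp_rot: [[1.0, 0.023, -0.006], [0.023, -1.0, 0.001], [-0.006, -0.001, -1.0]]
force: [-6.8, 0.4, 4.7]
opening: 0.499
```

Emit:
play_rows --plan '[[[0.05, 0, 0, 0, 0, 0, 0], [0.05, 0, 0, 0, 0, 0, 0], [0, 0, 0, 0, 0, 0, 0]]]'

```text
time_s: 16.15
position: [0.5255, -0.0032, 0.0137]
tcp_rot: [[1.0, 0.022, -0.01], [0.022, -1.0, 0.002], [-0.01, -0.002, -1.0]]
force: [-9.4, -0.8, 5.8]
opening: 0.501
```

Emit:
play_rows --plan '[[[-0.4, 0, 0, 0, 0, 0, 0], [-0.4, 0, 0.1, 0, 0, 0, 0], [0, 0, 0.6, 0, 0, 0, 0], [-0.3, 0.4, 0.25, 0, 0, 0, 0], [-0.3, 0.6, 0, 0, 0, 0, 0], [0, 0.5, 0, 0, 0, 0, 0], [0, 0, 0, 0, 0, 0, 0], [0, 0, 0, 0, 0, 0, 0]]]'

```text
time_s: 16.95
position: [0.4618, 0.071, 0.0617]
tcp_rot: [[1.0, 0.024, 0.003], [0.024, -1.0, -0.0], [0.003, 0.0, -1.0]]
force: [-0.0, -0.4, -0.2]
opening: 0.5
```

```bash
python3 - <<'E'
from w import *
import cv2
s=st()
im=capture('wrist'); np.savez('w5.npz',p=s['position'],R=s['tcp_rot'])
cv2.imwrite('pics/w5.png',im[:,:,::-1])
E
```

```text
t 16.95 cab [-187.7   70.7] z 61.7 yaw rel 0.1 tilt [ 0.17 -0.02] F [-0.  -0.4 -0.2] open 0.5
```

Emit:
play_rows --plan '[[[0, -0.5, 0, 0, 0, 0, 0], [0, -0.8, 0, 0, 0, 0, 0], [0, -0.8, 0, 0, 0, 0, 0], [0.04, -0.7, 0, 0, 0, 0, 0], [0, -0.3, 0, 0, 0, 0, 0], [0, 0, 0, 0, 0, 0, 0], [0, 0, 0, 0, 0, 0, 0]]]'

```text
time_s: 17.7
position: [0.4621, -0.0848, 0.0614]
tcp_rot: [[1.0, 0.02, -0.0], [0.02, -1.0, 0.0], [-0.0, -0.0, -1.0]]
force: [-0.0, -0.1, -0.4]
opening: 0.5
```

```bash
python3 - <<'E'
from w import *
import cv2
s=st()
im=capture('wrist'); np.savez('w6.npz',p=s['position'],R=s['tcp_rot'])
cv2.imwrite('pics/w6.png',im[:,:,::-1])
a=cv2.imread('pics/w5.png')[0:270,300:566]; b=cv2.imread('pics/w6.png')[0:270,75:341]
cv2.imwrite('pics/w56.png',cv2.resize(np.hstack([a,b]),None,fx=1.5,fy=2.0,interpolation=cv2.INTER_CUBIC))
E
```

```text
t 17.7 cab [-190.7  -85. ] z 61.4 yaw rel -0.12 tilt [-0.02  0.02] F [-0.  -0.1 -0.4] open 0.5
```

View pics/w56.png

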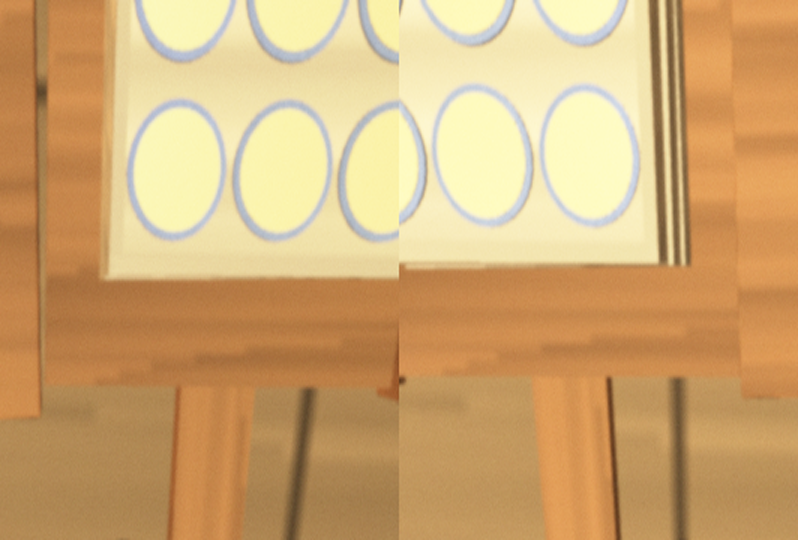

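The two views together show the pile's front-left and front-right corners, with the top edge and the two lower trays' edges as thin strips; the front edges look flush. I read the strip profiles.

```bash
python3 - <<'E'
from w import *
import cv2
a=cv2.imread('pics/w5.png').astype(int); b=cv2.imread('pics/w6.png').astype(int)
for nm,im,c0,c1 in (('w5 +y',a,362,378),('w6 -y',b,242,276)):
  for r in (60,110): 
    p=im[r-8:r+8,c0:c1].mean(0); print(nm,r,[f"{c0+i}:{int(q[2])},{int(q[1])},{int(q[0])}" for i,q in enumerate(p)])
for nm,im,c in (('w5 front',a,450),('w6 front',b,180)):
    p=im[126:145,c-15:c+15].mean(1); print(nm,[f"{126+i}:{int(q[2])},{int(q[1])},{int(q[0])}" for i,q in enumerate(p)])
E
```

```text
w5 +y 60 ['362:202,137,77', '363:202,138,77', '364:202,137,77', '365:202,138,77', '366:203,139,78', '367:204,142,81', '368:208,153,91', '369:211,163,101', '370:213,167,105', '371:218,173,109', '372:223,177,112', '373:224,178,113', '374:220,177,115', '375:221,186,128', '376:228,203,148', '377:232,211,158']
w5 +y 110 ['362:199,135,75', '363:198,135,76', '364:198,135,76', '365:199,136,76', '366:202,143,83', '367:207,155,94', '368:210,163,102', '369:206,161,101', '370:207,163,102', '371:209,164,104', '372:212,170,110', '373:218,184,127', '374:228,203,148', '375:231,211,157', '376:232,213,159', '377:232,212,158']
w6 -y 60 ['242:241,226,172', '243:231,210,156', '244:196,167,119', '245:152,122,81', '246:135,104,66', '247:131,100,63', '248:133,102,64', '249:141,110,71', '250:172,142,96', '251:217,190,138', '252:237,220,166', '253:239,223,169', '254:225,200,148', '255:174,146,102', '256:127,100,65', '257:118,90,58', '258:130,101,64', '259:158,128,86', '260:199,171,121', '261:216,189,137', '262:188,159,112', '263:148,118,77', '264:137,105,66', '265:147,110,68', '266:171,121,72', '267:201,139,8
[... 805 characters left out ...]
64', '127:235,217,162', '128:234,215,160', '129:234,214,159', '130:234,214,159', '131:234,214,160', '132:234,215,159', '133:233,214,159', '134:233,214,158', '135:233,213,158', '136:231,209,154', '137:224,198,143', '138:211,179,126', '139:197,155,102', '140:187,134,80', '141:182,123,69', '142:181,121,67', '143:180,121,67', '144:180,120,67']
w6 front ['126:242,229,175', '127:242,228,175', '128:243,229,176', '129:242,227,174', '130:237,219,164', '131:221,193,138', '132:199,164,113', '133:194,150,97', '134:195,140,84', '135:197,136,78', '136:199,135,76', '137:198,135,76', '138:198,134,76', '139:197,134,75', '140:197,133,75', '141:198,135,76', '142:199,136,76', '143:199,135,77', '144:200,136,77']
```

```bash
python3 - <<'E'
from w import *
for f,n,pts in (('w6.npz','-y r60',((244.3,58),(250.6,42),(255,42),(259.7,26),(262.3,26),(266.5,10))),('w6.npz','-y r110',((246.9,58),(252.7,42),(257.2,42),(261.6,26),(265,26),(268.8,10)))):
    print(n,[(z,bp((u,60 if 'r60' in n else 110),z,f).round(1).tolist()) for u,z in pts])
print('+y r60',[(z,bp((u,60),z,'w5.npz').round(1).tolist()) for u,z in ((375.5,58),(374.5,42),(370,42),(368,26),(368,10))])
print('+y r110',[(z,bp((u,110),z,'w5.npz').round(1).tolist()) for u,z in ((373.3,58),(372,42),(366.6,42),(366.6,26),(366.6,10))])
print('front w5',[(z,bp((450,v),z,'w5.npz').round(1).tolist()) for v,z in ((138.5,58),(138.5,42),(138.5,26),(138.5,10))])
print('front w6',[(z,bp((180,v),z,'w6.npz').round(1).tolist()) for v,z in ((131.5,58),(131.5,42),(131.5,26),(131.5,10))])
to(-195,-4,62)
E
```

```text
-y r60 [(58, [-84.7, -50.9]), (42, [-81.6, -50.6]), (42, [-81.6, -52.7]), (26, [-78.4, -52.3]), (26, [-78.4, -53.6]), (10, [-75.3, -53.5])]
-y r110 [(58, [-104.9, -50.9]), (42, [-103.7, -50.5]), (42, [-103.7, -52.6]), (26, [-102.5, -52.2]), (26, [-102.5, -54.0]), (10, [-101.3, -53.7])]
+y r60 [(58, [-81.5, 49.0]), (42, [-78.3, 47.3]), (42, [-78.3, 49.4]), (26, [-75.1, 48.5]), (10, [-71.9, 46.6])]
+y r110 [(58, [-101.8, 49.1]), (42, [-100.5, 47.6]), (42, [-100.5, 50.2]), (26, [-99.3, 48.3]), (10, [-98.0, 46.4])]
front w5 [(58, [-113.9, 13.8]), (42, [-113.8, 8.2]), (26, [-113.7, 2.6]), (10, [-113.6, -3.0])]
front w6 [(58, [-114.1, -20.2]), (42, [-113.7, -14.0]), (26, [-113.4, -7.8]), (10, [-113.1, -1.7])]
shift to (-195, -4, 62) in shares of 5cm [-0.12  1.6   0.01]
```

Edges at −y: top −50.9, mid −52.7 and base −53.8 mm, so a 2.9 mm spread. x is flush, with the front at −114. The +y gap to case_high is too narrow for a low finger, so I nudge the top tray about 2.4 mm in −y.

Emit:
play_rows --plan '[[[0, 0, 0.5, 0, 0, 0, 0.2], [0, 0.2, 0.5, 0, 0, 0.0455, 0.2], [0, 0.3, 0, 0, 0, 0.0455, 0.2], [0, 0.3, 0, 0, 0, 0.0455, 0.2], [0, 0.3, 0, 0, 0, 0.0455, 0.2], [0, 0.3, 0, 0, 0, 0.0455, 0.2], [0, 0.3, 0, 0, 0, 0.0455, 0.2], [0, 0.3, 0, 0, 0, 0.0455, 0.2], [0, 0.3, 0, 0, 0, 0.0455, 0.2], [0, 0.3, 0, 0, 0, 0.0455, 0.2], [0, 0.3, 0, 0, 0, 0.0455, 0.2], [0, 0.3, 0, 0, 0, 0.0455, 0.2]]]'

```text
time_s: 18.95
position: [0.4614, 0.0779, 0.1115]
tcp_rot: [[-0.032, 0.999, -0.001], [0.999, 0.032, 0.0], [0.0, -0.001, -1.0]]
force: [0.2, -0.4, -0.0]
opening: 0.598
```

Emit:
play_rows --plan '[[[0.3, 0.28, 0, 0, 0, 0, 0.2], [0.5, 0.1, 0, 0, 0, 0, 0.2], [0.5, 0, 0, 0, 0, 0, 0.2], [0.2, 0, 0, 0, 0, 0, 0.2], [0, 0, 0, 0, 0, 0, 0.2], [0, 0, 0, 0, 0, 0, 0.2]]]'

```text
time_s: 19.55
position: [0.5353, 0.0953, 0.1111]
tcp_rot: [[-0.024, 1.0, -0.003], [1.0, 0.024, 0.0], [0.0, -0.003, -1.0]]
force: [-0.1, -0.6, -0.4]
opening: 0.603
```

```bash
python3 - <<'E'
from w import *
s=st(); to(-108,75,49); to(-108,60,49)
E
```

```text
t 19.55 cab [-113.7   93.5] z 111.1 yaw rel 90.14 tilt [-0.18  0.01] F [-0.1 -0.6 -0.4] open 0.603
shift to (-108, 75, 49) in shares of 5cm [ 0.12 -0.37 -1.24]
shift to (-108, 60, 49) in shares of 5cm [ 0.13 -0.67 -1.24]
```

Emit:
play_rows --plan '[[[0.06, -0.2, -0.2, 0, 0, 0, 0.2], [0.06, -0.17, -0.4, 0, 0, 0, 0.2], [0, 0, -0.4, 0, 0, 0, 0.2], [0, 0, -0.24, 0, 0, 0, 0.2], [0, -0.15, 0, 0, 0, 0, 0.2], [0, -0.1, 0, 0, 0, 0, 0.2], [0, 0, 0, 0, 0, 0, 0.2], [0, 0, 0, 0, 0, 0, 0.2], [0, 0, 0, 0, 0, 0, 0.2]]]'

```text
time_s: 20.45
position: [0.5438, 0.0639, 0.0503]
tcp_rot: [[-0.024, 1.0, 0.001], [1.0, 0.024, -0.0], [-0.0, 0.001, -1.0]]
force: [1.3, -0.3, 0.0]
opening: 0.6
```

```bash
python3 - <<'E'
from w import *
s=st(); to(-108,57.7,49)
E
```

```text
t 20.45 cab [-105.9   61.9] z 50.3 yaw rel 90.11 tilt [ 0.08 -0.  ] F [ 1.3 -0.3  0. ] open 0.6
shift to (-108, 57.7, 49) in shares of 5cm [-0.04 -0.08 -0.03]
```

Emit:
play_rows --plan '[[[0, -0.05, 0, 0, 0, 0, 0.2], [0, -0.035, 0, 0, 0, 0, 0.2], [0, 0, 0, 0, 0, 0, 0.2], [0, 0, 0, 0, 0, 0, 0.2]]]'

```text
time_s: 20.85
position: [0.5433, 0.0596, 0.0496]
tcp_rot: [[-0.024, 1.0, -0.0], [1.0, 0.024, -0.0], [-0.0, -0.0, -1.0]]
force: [-0.1, 0.4, 0.2]
opening: 0.597
```

```bash
python3 - <<'E'
from w import *
s=st(); to(-115,-150,70)
E
```

```text
t 20.85 cab [-106.5   57.6] z 49.6 yaw rel 90.11 tilt [-0. -0.] F [-0.1  0.4  0.2] open 0.597
shift to (-115, -150, 70) in shares of 5cm [-0.08 -4.15  0.41]
```

Emit:
play_rows --plan '[[[0, 0.15, 0, 0, 0, 0, 0.2], [-0.1, 0, 0.6, 0, 0, 0, 0.2], [-0.1, 0, 0.6, 0, 0, 0, 0.2], [0, -0.6, 0, 0, 0, 0, 0.2], [0, -0.9, 0, 0, 0, 0, 0.2], [0.02, -0.9, 0, 0, 0, 0, 0.2], [0.04, -0.9, 0, 0, 0, 0, 0.2], [0.04, -0.7, -0.3, 0, 0, 0, 0.2], [0, -0.3, -0.4, 0, 0, 0, 0.2], [0, 0, -0.1, 0, 0, 0, 0.2], [0, 0, 0, 0, 0, 0, 0.2], [0, 0, 0, 0, 0, 0, 0.2]]]'

```text
time_s: 22.05
position: [0.5382, -0.1463, 0.0698]
tcp_rot: [[-0.025, 1.0, -0.001], [1.0, 0.025, 0.001], [0.001, -0.001, -1.0]]
force: [-0.0, 0.3, 1.0]
opening: 0.597
```

```bash
python3 - <<'E'
from w import *
import cv2
s=st()
im=capture('wrist'); np.savez('w7.npz',p=s['position'],R=s['tcp_rot'])
cv2.imwrite('pics/w7.png',im[:,:,::-1]); im=im.astype(int)
from fit import P
M=camera_params('wrist')
def pw(X):
    c=c2w(X[0],X[1]); t=s['tcp_rot'].T@(np.r_[c,X[2]/1e3]-s['position']); m=M['mount']; q=m[:3,:3].T@(t-m[:3,3]); u=M['intrinsics']@q; return (u/u[2])[:2].round(1)
for x in (-104,-74,-50):
    e=[pw((x,-53,z)) for z in (58,42,26,10)]; print(x,[v.tolist() for v in e])
    c=int(e[0][0]); r0=int(e[0][1])-8; p=im[r0:r0+42,c-4:c+5,1].mean(1).astype(int); print(c,r0,p.tolist())
E
```

```text
t 22.05 cab [-116.1 -148.2] z 69.8 yaw rel 90.19 tilt [-0.04  0.03] F [-0.   0.3  1. ] open 0.597
-104 [[348.5, 91.0], [346.3, 95.2], [344.4, 98.7], [342.7, 101.7]]
348 83 [228, 228, 229, 228, 228, 227, 217, 180, 127, 100, 96, 96, 99, 112, 149, 188, 199, 170, 125, 109, 119, 130, 135, 135, 136, 135, 135, 135, 136, 136, 137, 137, 135, 136, 135, 136, 136, 136, 135, 135, 135, 135]
-74 [[413.7, 91.3], [405.8, 95.5], [399.2, 99.0], [393.5, 102.0]]
413 83 [229, 229, 229, 228, 229, 228, 219, 188, 141, 109, 100, 98, 96, 98, 122, 161, 177, 156, 120, 116, 140, 157, 163, 163, 163, 163, 162, 164, 163, 163, 163, 163, 163, 163, 164, 163, 164, 163, 164, 165, 165, 165]
-50 [[465.9, 91.6], [453.5, 95.8], [443.0, 99.2], [434.1, 102.2]]
465 83 [231, 230, 229, 230, 230, 229, 226, 208, 166, 124, 106, 103, 100, 98, 105, 131, 155, 151, 133, 131, 142, 148, 149, 150, 151, 151, 149, 149, 148, 147, 146, 145, 144, 143, 144, 143, 144, 145, 145, 146, 145, 146]
```

Top −52.8, mid about −52.6 and base about −53.8 mm, so flush to about 1 mm. Next I turn to rel 180°, close the fingers and go in front of the pull.

Emit:
play_rows --plan '[[[-0.5, 0, 0.5, 0, 0, 0, -1], [-0.8, 0.2, 0.3, 0, 0, 0.04, -1], [-0.8, 0.2, 0, 0, 0, 0.0455, -1], [-0.45, 0.2, 0, 0, 0, 0.0455, -1], [0, 0.3, 0, 0, 0, 0.0455, -1], [0, 0.3, 0, 0, 0, 0.0455, -1], [0, 0.3, 0, 0, 0, 0.0455, -1], [0, 0.3, 0, 0, 0, 0.0455, -1], [0, 0.3, 0, 0, 0, 0.0455, -1], [0, 0.3, 0, 0, 0, 0.0455, -1], [0, 0.3, 0, 0, 0, 0.0455, -1], [0, 0.21, 0, 0, 0, 0.0455, -1]]]'

```text
time_s: 23.3
position: [0.4108, -0.0005, 0.1104]
tcp_rot: [[-1.0, -0.016, 0.001], [-0.016, 1.0, -0.0], [-0.001, -0.0, -1.0]]
force: [0.4, 0.7, -0.4]
opening: 0.006
```

Emit:
play_rows --plan '[[[0, 0, 0, 0, 0, 0.004, -1], [0, 0, 0, 0, 0, 0, -1]]]'

```text
time_s: 23.5
position: [0.4111, -0.0018, 0.1102]
tcp_rot: [[-1.0, -0.02, 0.002], [-0.02, 1.0, -0.0], [-0.001, -0.001, -1.0]]
force: [0.3, 0.3, 0.5]
opening: 0.005
```

```bash
python3 - <<'E'
from w import *
s=st(); to(-242,0,20)
E
```

```text
t 23.5 cab [-239.9   -0.9] z 110.2 yaw rel -180.1 tilt [ 0.09 -0.03] F [0.3 0.3 0.5] open 0.005
shift to (-242, 0, 20) in shares of 5cm [-0.04  0.02 -1.8 ]
```

Emit:
play_rows --plan '[[[-0.04, 0.02, -0.8, 0, 0, 0, -1], [0, 0, -0.7, 0, 0, 0, -1], [0, 0, -0.3, 0, 0, 0, -1], [0.1, 0, 0, 0, 0, 0, -1], [0.1, 0, 0, 0, 0, 0, -1], [0.05, 0, 0, 0, 0, 0, -1], [0.05, 0, 0, 0, 0, 0, -1], [0.08, 0.002, 0, 0, 0, 0, -1], [0.1, 0.002, 0, 0, 0, 0, -1], [0.13, 0.003, 0, 0, 0, 0, -1], [0.16, 0.004, 0, 0, 0, 0, -1], [0.16, 0.004, 0, 0, 0, 0, -1]]]'

```text
time_s: 24.7
position: [0.448, 0.0006, 0.0197]
tcp_rot: [[-1.0, -0.021, -0.015], [-0.021, 1.0, 0.003], [0.015, 0.003, -1.0]]
force: [-10.2, -4.2, 5.5]
opening: 0.006
```

```bash
python3 - <<'E'
from w import *
s=st(); to(-84,0,20)
E
```

```text
t 24.7 cab [-203.     0.7] z 19.7 yaw rel -180.02 tilt [-0.86  0.15] F [-10.2  -4.2   5.5] open 0.006
shift to (-84, 0, 20) in shares of 5cm [2.38 0.04 0.01]
```

Shelf moving (10 N). Continue, easing in at the end.

Emit:
play_rows --plan '[[[0.16, 0.003, 0, 0, 0, 0, -1], [0.18, 0.003, 0, 0, 0, 0, -1], [0.2, 0.004, 0, 0, 0, 0, -1], [0.2, 0.004, 0, 0, 0, 0, -1], [0.2, 0.004, 0, 0, 0, 0, -1], [0.2, 0.004, 0, 0, 0, 0, -1], [0.2, 0.004, 0, 0, 0, 0, -1], [0.2, 0.004, 0, 0, 0, 0, -1], [0.2, 0.004, 0, 0, 0, 0, -1], [0.15, 0.003, 0, 0, 0, 0, -1], [0.1, 0, 0, 0, 0, 0, -1], [0.08, 0, 0, 0, 0, 0, -1]]]'

```text
time_s: 25.9
position: [0.552, 0.0024, 0.0197]
tcp_rot: [[-1.0, -0.021, -0.014], [-0.021, 1.0, 0.002], [0.014, 0.002, -1.0]]
force: [-10.6, -0.8, 7.4]
opening: 0.008
```

```bash
python3 - <<'E'
from w import *
s=st(); to(-82,0,20)
E
```

```text
t 25.9 cab [-99.    0.2] z 19.7 yaw rel -180.03 tilt [-0.82  0.11] F [-10.6  -0.8   7.4] open 0.008
shift to (-82, 0, 20) in shares of 5cm [0.34 0.   0.01]
```

Emit:
play_rows --plan '[[[0.08, 0, 0, 0, 0, 0, -1], [0.08, 0, 0, 0, 0, 0, -1], [0.08, 0, 0, 0, 0, 0, -1], [0.06, 0, 0, 0, 0, 0, -1], [0.04, 0, 0, 0, 0, 0, -1], [0, 0, 0, 0, 0, 0, -1]]]'

```text
time_s: 26.5
position: [0.5693, 0.0027, 0.0196]
tcp_rot: [[-1.0, -0.021, -0.013], [-0.021, 1.0, 0.002], [0.013, 0.003, -1.0]]
force: [-9.7, 0.9, 6.5]
opening: 0.004
```

Emit:
play_rows --plan '[[[0.04, 0, 0, 0, 0, 0, -1], [0.04, 0, 0, 0, 0, 0, -1], [0, 0, 0, 0, 0, 0, -1]]]'

```text
time_s: 26.8
position: [0.5699, 0.0028, 0.0194]
tcp_rot: [[-1.0, -0.022, -0.021], [-0.022, 1.0, 0.003], [0.021, 0.003, -1.0]]
force: [-14.4, -0.5, 9.6]
opening: 0.007
```

```bash
python3 - <<'E'
from w import *
s=st()
E
```

```text
t 26.8 cab [-81.1   0.2] z 19.4 yaw rel -180.0 tilt [-1.19  0.15] F [-14.4  -0.5   9.6] open 0.007
```

Emit:
play_rows --plan '[[[0.05, 0, 0, 0, 0, 0, -1], [0.05, 0, 0, 0, 0, 0, -1], [0, 0, 0, 0, 0, 0, -1]]]'

```text
time_s: 27.1
position: [0.5698, 0.0029, 0.019]
tcp_rot: [[-0.999, -0.023, -0.032], [-0.023, 1.0, 0.003], [0.031, 0.004, -0.999]]
force: [-21.3, -3.7, 14.7]
opening: 0.005
```

Emit:
play_rows --plan '[[[-0.3, 0, 0, 0, 0, 0, -1], [-0.7, 0, 0.2, 0, 0, 0, -1], [-0.2, 0, 0.8, 0, 0, 0, -1], [0, 0, 0.95, 0, 0, 0, -1], [0, 0, 0.95, 0, 0, 0, -1], [0, 0, 0.95, 0, 0, 0, -1], [0, 0, 0.95, 0, 0, -0.0455, -1], [0, 0, 0.3, 0, 0, -0.0455, -1], [0, 0, 0, 0, 0, -0.0455, -1], [0, 0, 0, 0, 0, -0.0455, -1], [0, 0, 0, 0, 0, -0.0455, -1], [0, 0, 0, 0, 0, -0.0455, -1]]]'

```text
time_s: 28.3
position: [0.5244, 0.0015, 0.2753]
tcp_rot: [[-0.665, 0.747, 0.001], [0.747, 0.665, -0.0], [-0.001, 0.001, -1.0]]
force: [0.1, 0.6, -0.5]
opening: 0.004
```

Emit:
play_rows --plan '[[[0, 0, 0, 0, 0, -0.0455, -1], [0, 0, 0, 0, 0, -0.0455, -1], [0, 0, 0, 0, 0, -0.0455, -1], [0, 0, 0, 0, 0, -0.0455, -1], [0, 0, 0, 0, 0, -0.0455, -1], [0, 0, 0, 0, 0, 0, -1]]]'

```text
time_s: 28.9
position: [0.5245, 0.0014, 0.275]
tcp_rot: [[-0.019, 1.0, 0.001], [1.0, 0.019, -0.0], [-0.0, 0.001, -1.0]]
force: [-0.3, 0.2, 0.7]
opening: 0.003
```

```bash
python3 - <<'E'
from w import *
import cv2
s=st(); to(3.5,-0.5,262)
im=capture('scene'); cv2.imwrite('pics/c9.png',cv2.resize(im[200:400,230:440,::-1],None,fx=3,fy=3,interpolation=cv2.INTER_CUBIC))
E
```

```text
t 28.9 cab [-126.5   -0.2] z 275.0 yaw rel 89.85 tilt [ 0.03 -0.01] F [-0.3  0.2  0.7] open 0.003
shift to (3.5, -0.5, 262) in shares of 5cm [ 2.6   0.05 -0.26]
```

View pics/c9.png

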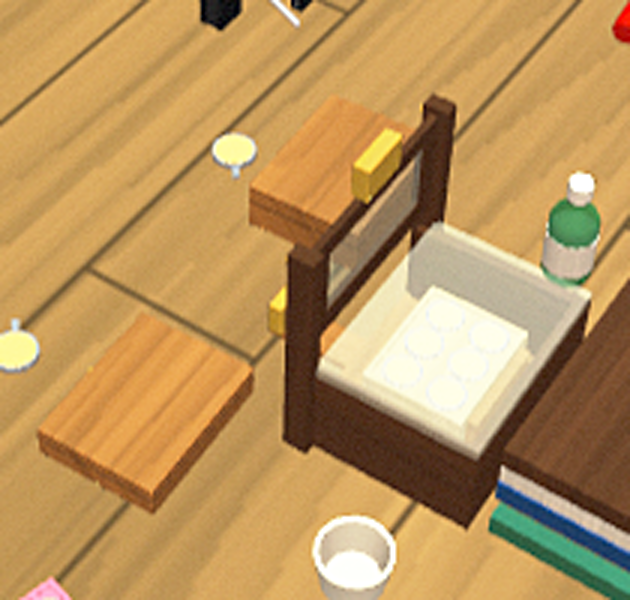

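The picture shows the pile in the bay at (455,345), the sash up, both cases empty and the pull close to the cabinet at (280,310). Now I press the sash down with closed fingers on the grip.

Emit:
play_rows --plan '[[[0.5, 0.01, 0, 0, 0, 0, -1], [0.7, 0.02, 0, 0, 0, 0, -1], [0.7, 0.02, 0, 0, 0, 0, -1], [0.5, 0, 0, 0, 0, 0, -1], [0.2, 0, -0.2, 0, 0, 0, -1], [0, 0, -0.4, 0, 0, 0, -1], [0, 0, -0.25, 0, 0, 0, -1], [0, 0, -0.15, 0, 0, 0, -1], [0, 0, -0.15, 0, 0, 0, -1], [0, 0, -0.2, 0, 0, 0, -1], [0, 0, -0.2, 0, 0, 0, -1], [0, 0, -0.2, 0, 0, 0, -1]]]'

```text
time_s: 30.15
position: [0.6546, 0.0038, 0.1868]
tcp_rot: [[-0.019, 1.0, 0.0], [1.0, 0.019, 0.0], [0.0, 0.0, -1.0]]
force: [-2.5, 0.8, 5.2]
opening: 0.006
```

```bash
python3 - <<'E'
from w import *
s=st(); to(3.5,-0.5,135)
E
```

```text
t 30.15 cab [ 3.6 -0.7] z 186.8 yaw rel 89.84 tilt [0.01 0.  ] F [-2.5  0.8  5.2] open 0.006
shift to (3.5, -0.5, 135) in shares of 5cm [-0.    0.   -1.04]
```

Emit:
play_rows --plan '[[[0, 0, -0.2, 0, 0, 0, -1], [0, 0, -0.2, 0, 0, 0, -1], [0, 0, -0.2, 0, 0, 0, -1], [0, 0, -0.15, 0, 0, 0, -1], [0, 0, -0.12, 0, 0, 0, -1], [0, 0, -0.08, 0, 0, 0, -1], [0, 0, -0.04, 0, 0, 0, -1], [0, 0, -0.03, 0, 0, 0, -1], [0, 0, 0, 0, 0, 0, -1]]]'

```text
time_s: 31.05
position: [0.6555, 0.0035, 0.136]
tcp_rot: [[-0.019, 1.0, 0.002], [1.0, 0.019, -0.0], [-0.0, 0.002, -1.0]]
force: [-0.4, 0.1, 0.0]
opening: 0.004
```

Emit:
play_rows --plan '[[[0, 0, -0.02, 0, 0, 0, -1], [0, 0, -0.02, 0, 0, 0, -1], [0, 0, 0, 0, 0, 0, -1]]]'

```text
time_s: 31.35
position: [0.6557, 0.0035, 0.1354]
tcp_rot: [[-0.019, 1.0, 0.002], [1.0, 0.019, -0.001], [-0.001, 0.002, -1.0]]
force: [-1.5, -0.6, 6.4]
opening: 0.01
```

Emit:
play_rows --plan '[[[0, 0, -0.03, 0, 0, 0, -1], [0, 0, -0.03, 0, 0, 0, -1], [0, 0, 0, 0, 0, 0, -1]]]'

```text
time_s: 31.65
position: [0.6558, 0.0035, 0.1353]
tcp_rot: [[-0.019, 1.0, 0.003], [1.0, 0.019, -0.001], [-0.001, 0.003, -1.0]]
force: [-6.0, 0.2, 17.6]
opening: 0.007
```

Emit:
play_rows --plan '[[[0, 0, 0.2, 0, 0, 0, -1], [0, 0, 0.7, 0, 0, 0, -1], [0, 0, 0.9, 0, 0, 0, -1], [0, 0, 0.9, 0, 0, 0, -1], [-0.8, 0, 0.2, 0, 0, 0, -1], [-0.9, 0, 0, 0, 0, 0, -1], [-0.9, 0, 0, 0, 0, 0, -1], [-0.9, 0, 0, 0, 0, 0, -1], [0, 0, 0, 0, 0, 0, -1], [0, 0, 0, 0, 0, 0, -1]]]'

```text
time_s: 32.65
position: [0.4797, 0.0036, 0.2765]
tcp_rot: [[-0.019, 1.0, 0.002], [1.0, 0.019, -0.0], [-0.0, 0.002, -1.0]]
force: [0.7, 0.2, 1.1]
opening: 0.005
```

```bash
python3 - <<'E'
from w import *
import cv2
s=st()
a=capture('scene')[190:410,20:460,::-1]; b=capture('side')[150:330,190:460,::-1]
a=cv2.resize(a,(600,300)); b=cv2.resize(b,(450,300)); 
c=np.zeros((600,600,3),np.uint8); c[:300]=a; c[300:,:450]=b
cv2.imwrite('pics/end.png',c)
E
```

```text
t 32.65 cab [-171.2    3. ] z 276.5 yaw rel 89.81 tilt [ 0.12 -0.03] F [0.7 0.2 1.1] open 0.005
```

View pics/end.png

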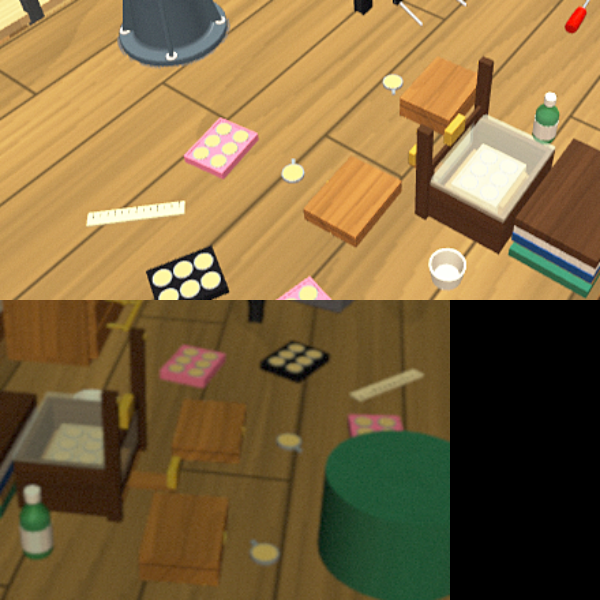

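The last picture shows the pile in the bay, the sash down, the cases empty, and the lenses, look-alikes, cup and bottle where they were. I hand in.

```bash
python3 -c "
from rig import *
print(hand_in())"
```

```text
the job is handed in; nothing more can be done
None
```

I raised the sash to its upper stop and slid the low-case tray, then the high-case tray, onto tray_base. I squared the pile against the back stop, pushed the shelf home and pressed the sash down to its stop. The job was handed in at about 33 s of the 72 s allowed; the hand-in gives no verdict.

- **Sash raised:** it stopped against the upper stop at 36 N. The arm reading showed 86 mm of lift against a nominal 90, probably finger slip on the grip. The side picture fits about 90 mm.
- **Pile flushness:** the fronts looked flush to about 1 mm. The −y edges spread 2.9 mm at first, and about 1 mm after I nudged the top tray. That 1 mm, between the middle and base trays, I left: there was no room for a finger beside the cases. I did not measure the edges again inside the cabinet.
- **Shelf home:** the pull stopped moving while the push rose from 14 to 21 N.
- **Sash shut:** the fingertips on the grip's top read 135.3 mm at 17.6 N, against the expected 135 mm.
- **Last pictures:** the pile is in the bay and both cases are empty. The lenses, look-alikes, ruler, cup and bottle look unmoved. The trial frame was barely in view, so I did not check it.

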